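Do up the last lid clamp of a bench pressure vessel with its ratchet handle

TASK

Do up the front clamp of the pressure vessel's lid. Swing the clamp in over the lid until it rests against its stop block, then tighten its nut hard down by working the red ratchet handle to and fro between the two standpipes, which leave room for short swings only. Let go when it is tight, and do not disturb the rack and bottles standing around.

Things in the scene. Friction and masses are not known exactly. Their poses are not given: they have to be found in the camera images.
- vessel: Fixed steel pressure vessel (lid 200 mm across) on a 370 x 250 mm skid plate. Origin: at bench height on the axis of the front stud, the upright bolt that carries the front clamp, nut and handle. z up; +x from the stud to the vessel's centre, 122 mm away. Above the bench: lid's rim 146 mm, stud's end 198, all else on the lid at most 220. The two clamps at the back are already tight.
- stud (a point): Point on the axis of the front stud, 173 mm above the bench, at the mid-height of the ratchet wheel and handle; axes as the vessel's.
- feed_pipe (a point): Middle of the top of the blue-capped standpipe at the vessel's x = -64, y = +74 mm, 209 mm above the bench; brass coupling 25 mm across from 156 to 200 mm, pipe 16 mm below it. Fixed.
- drain_pipe (a point): The same for the red-capped standpipe at the vessel's x = -64, y = -74 mm. Fixed.
- clamp (a joint): Angle of the front clamp about the stud, rad. 0: over the lid, pointing along the vessel's +x, against its stop block; positive: swung out anticlockwise seen from above (1.57: pointing along +y). Limits 0 and 1.75. Light friction (about 1 N at the pin), no spring: it stays where it is left.
- clamp_pin (a point): Point on the front clamp's upright finger pin, 56 mm from the stud's axis, 180 mm above the bench. Pin 10 mm thick from 159 to 192 mm, with a yellow cap 17 mm across up to 200 mm. The clamp below it is a flat steel arm 24 mm wide, 66 mm long from the stud's axis, from 147 to 159 mm above the bench, under the ratchet handle. Push the pin sideways to swing the clamp.
- nut (a joint): Angle of the nut, rad: 0 is hard down (a dead stop); negative is the clockwise turning (seen from above) still to go, e.g. -3.0 = 3.0 rad to go. A red mark on its wheel turns with it. Only the ratchet turns it, against a friction of 0.25 N m (about 2 N at the grip); it stays where it is left.
- handle (a joint): Angle of the ratchet handle about the stud, rad. 0: along the vessel's -x; positive: swung clockwise from above (to the blue-capped pipe). The standpipes block it at -0.62 and +0.62. Clockwise (growing) drives the nut; swinging back clicks freely over the teeth, every 0.349 rad (20 degrees), so up to one step is lost at each reversal. No spring: it stays where it is left.
- grip (a point): Point on the axis of the handle's red grip, 140 mm from the stud's axis, 173 mm above the bench; x runs out along the handle, z up. The grip is a round bar 20 mm thick, from 90 to 177 mm from the stud's axis; nearer in the handle is 18 mm wide, its head at most 56 mm in radius. Below the grip there is free space down to the skid plate, 8 mm above the bench.
- tube_rack: Loose yellow tube rack, 105 x 210 x 55 mm (tube caps to 78 mm); origin under its centre. Bystander.
- wash_bottle: Loose white wash bottle, 68 mm across, 190 mm tall; origin under its centre. Bystander.
- reagent: Loose amber bottle, 64 mm across, 120 mm tall; origin under its centre. Bystander.

How it is judged:
By the outcome, as a careful person would: the job done as asked, in the order asked, and still so for the second after the job is handed in, with the robot touching nothing.
It also fails if it takes over 67 s, if anything falls off the work surface, if the arm or the gripper's body presses on something with over 40 N, if the wrist force passes 120 N, or if a joint passes its speed limit or range.

ROBOT

A 6-joint arm with a two-finger parallel gripper is mounted at the origin on the work surface. World frame = base frame: x ahead of the robot, y to its left, z up, the work surface at z = 0. Lengths are in m, angles in rad, forces in N, time in s.
With the tool pointing down it reaches from about 0.35 to 0.775 m from the base axis. Payload 5.5 kg.
Tool frame: the origin (TCP) lies midway between the tips of the shut fingers; the grasp point (between the pads) lies 19 mm behind it; z points along the fingers, x is the direction in which the jaws open and shut, and the axes are right-handed (so a half turn about z gives the same grasp; the last joint's range is limited). The gripper opens to 85 mm and grips with 20 to 120 N. Pads are 22 mm wide; open, the fingers measure 114 mm over their backs; the gripper's body (76 mm by 85 mm) begins 54 mm behind the grasp point. The pads swing forward as they close: fully open they stand 13 mm farther back than shut.
Start: joints at [-1.393, 0.313, 0.046, 1.304, 0, 1.431], TCP at [0.18, -0.546, 0.231] pointing down, gripper open.
Joint ranges: [-2.76, 2.76], [-0.86, 1.69], [-1.03, 1.26], [-2.2, 2.34], [-1.47, 1.5], [-3.14, 3.14]. Speed limits (rad/s): [2.57, 2.57, 3.14, 3.14, 3.14, 3.14].

INTERFACE

Orientations are given as a unit quaternion [w, x, y, z].
In Python, from workcell import env gives the robot as it stands. The module is installed in compiled form; this text tells all that it offers.
- The arm moves only by the tool apply_moves, never from a script. Its argument "moves" is a list of rows, each a list of 3 entries, a list of its own where there are three numbers: the shift along the tool's x, y, z in cm, then the turn about the tool's z in degrees, then the opening, from 0 (shut) to 1 (fully open). In form: [[[x, y, z], yaw, gripper], ...]. A call has exactly 10 rows; each row is the pose to reach, as a shift and turn from the pose commanded when the call began, along the tool's axes at that moment; what a row does not reach only later rows make up. A row lasts 1/8 s, in which the tool goes at most 62.5 mm and 10.7 degrees, less where a joint would pass 70% of its speed; a pose out of reach is approached as far as the arm can. A call with a gripper value outside its range is refused whole. The fingers move at their own pace and stop on an object; "squeeze" is the grip in N (left out, the last holds). Time passes only in rows, so rows that repeat a pose let the fingers close, or fill a call up. It gives the time, the measured TCP pose, the force and the opening at its end, in the units of the state.
- env.get_state(): the state, without advancing time (a new reading comes with each control period).
- env.read_camera(name): name is "side" or "top"; returns a dict with "pixels" (420x560x3 uint8, red, green, blue), "fov_y" (degrees; the focal length in pixels is half the picture's height over the tangent of half this angle, whatever the lens; pixels are square), "cx", "cy" (the principal point, pixels), "dist" ([k1, k2, p1, p2, k3] as OpenCV has them; the pictures are not rectified), "world_from_camera" (4x4, takes a point from camera to world coordinates). Camera axes: x right, y down, z forward; pixel columns grow to the right and rows downward; lengths in m; the calibration is good to about 2 mm. A picture is of the moment at which its call begins. There is no depth.
- env.hand_in(): hands the job in, once; it reports no verdict.
The state is a dict: "clock": time; "joint_pos": joint angles; "qvel": joint speeds; "tau": joint torques, N m; "tcp_pos": TCP position; "orientation": TCP orientation; "wrist_force": force on the tool from outside, world axes, zero at the start; "ft_torque": the same for the moment, N m; "finger_gap": finger opening in m.
Only numpy, scipy, OpenCV 4.12 (cv2) and the standard library are available. Lean on these libraries where they do the work, as an engineer would, in place of code of your own. Each camera call takes 0.05 s, during which the arm holds its last target.

## Working session

There is one attempt and no reset: what is moved stays moved. The work goes in short steps, Python scripts to look and compute and a tool call to move; the robot and the scene stay as the last step left them, time stands still between calls to the robot, and variables do not carry over. Pictures are saved under pics/ and viewed, and the job is handed in when it is done.

Besides the shell and the picture viewer there is one more tool, called as name([rows], argument=value, ...), one row to a line, values as JSON. apply_moves: Moves the arm, as the interface text tells. Its arguments: {"type":"object","properties":{"moves":{"type":"array","items":{"type":"array"}},"squeeze":{"type":"number"}},"required":["moves"]}

```bash
mkdir -p pics; python3 - <<'E'
from workcell import env
import cv2,pickle
s=env.get_state(); print(s)
d={}
for n in("side","top"):
    c=env.read_camera(n); d[n]=c
    cv2.imwrite(f"pics/{n}0.png",c["pixels"][:,:,::-1])
    print(n,c["fov_y"],c["cx"],c["cy"],c["dist"],c["world_from_camera"])
pickle.dump(d,open("cam0.pkl","wb"))
E
```

```text
{'clock': 0.0, 'joint_pos': array([-1.39262788e+00,  3.14041491e-01,  4.50026913e-02,  1.30358601e+00,
       -1.62941459e-05,  1.43123060e+00]), 'qvel': array([-0.00017618, -0.0014694 , -0.00031846, -0.00092336,  0.00029979,
        0.00047466]), 'tau': array([ 1.33803071e-03, -4.80628896e+01,  2.98532528e+01,  1.94229040e-02,
        1.41403989e-04,  5.58739956e-06]), 'tcp_pos': array([ 0.17955506, -0.54572616,  0.23039518]), 'orientation': array([-6.27998219e-04,  8.10066009e-01, -5.86337979e-01, -6.64471587e-04]), 'wrist_force': array([-0.13968137, -0.51607275, -0.0882928 ]), 'ft_torque': array([ 0.03922626, -0.05575033,  0.00910142]), 'finger_gap': 0.08579756511017268}
side 45.487481166721615 288.8900696086637 214.89235660964013 [-0.14252025  0.          0.          0.          0.        ] [[-0.98820898 -0.10479466  0.11162925  0.40387676]
 [-0.15266015  0.73028839 -0.66586316  0.89308525]
 [-0.01174264 -0.67505329 -0.73767552  1.14581134]
 [ 0.          0.          0.          1.        ]]
top 47.90257753090543 276.17278425139176 211.2071585256752 [-0.08731211  0.          0.          0.          0.        ] [[-0.02162577 -0.99804904  0.05856994  0.49580918]
 [-0.99969085  0.02230595  0.01098421 -0.00478498]
 [-0.01226924 -0.05831429 -0.99822288  1.32765978]
 [ 0.          0.          0.          1.        ]]
```

View pics/top0.png

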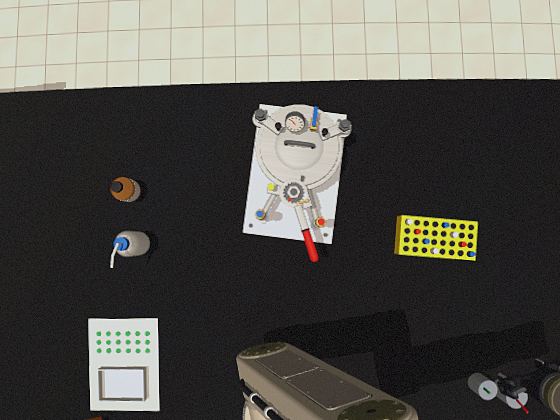

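View pics/side0.png

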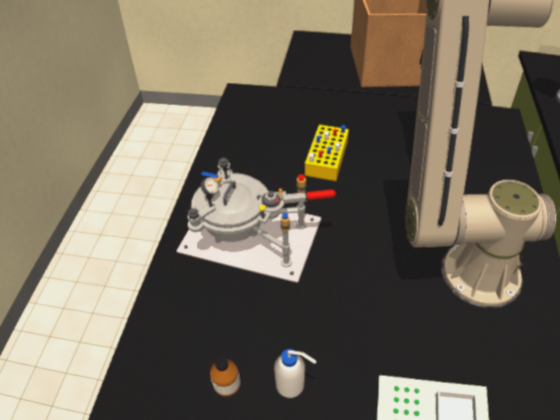

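```bash
cat > h.py <<'E'
import numpy as np,cv2
def K(c):
    f=210/np.tan(np.radians(c["fov_y"]/2)); return np.array([[f,0,c["cx"]],[0,f,c["cy"]],[0,0,1]])
def ray(c,uv):
    p=cv2.undistortPoints(np.array([[uv]],float),K(c),np.array(c["dist"]))[0,0]
    T=c["world_from_camera"]; return T[:3,3],T[:3,:3]@np.array([p[0],p[1],1])
def onz(c,uv,z):
    o,d=ray(c,uv); return o+d*(z-o[2])/d[2]
def proj(c,P):
    T=np.linalg.inv(c["world_from_camera"]); 
    return cv2.projectPoints(np.atleast_2d(P).astype(float),cv2.Rodrigues(T[:3,:3])[0],T[:3,3],K(c),np.array(c["dist"]))[0][:,0]
def blobs(c,col,roi,amin=8):
    h=cv2.cvtColor(c["pixels"],cv2.COLOR_RGB2HSV)
    R={'yellow':[((24,150,120),(34,255,255))],'red':[((0,170,90),(6,255,255)),((174,170,90),(180,255,255))],'blue':[((100,120,80),(120,255,255))]}[col]
    m=sum(cv2.inRange(h,np.array(a),np.array(b)) for a,b in R)
    k=np.zeros_like(m);x0,y0,x1,y1=roi;k[y0:y1,x0:x1]=m[y0:y1,x0:x1]
    n,l,s,ce=cv2.connectedComponentsWithStats(k)
    return [(ce[i].round(1),s[i].tolist(),l==i) for i in range(1,n) if s[i][4]>=amin]
E
python3 - <<'E'
from h import *
import pickle
d=pickle.load(open("cam0.pkl","rb"))
roi={'top':(235,95,360,270),'side':(170,150,345,285)}
for n in d:
    for col in('yellow','red','blue'):
        print(n,col,[(b[0].tolist(),b[1]) for b in blobs(d[n],col,roi[n],5)])
p=d['top']['pixels'][90:270,230:370,::-1]
cv2.imwrite('pics/t0z.png',cv2.resize(p,None,fx=3.3,fy=3.3,interpolation=cv2.INTER_CUBIC))
p=d['side']['pixels'][150:285,170:345,::-1]
cv2.imwrite('pics/s0z.png',cv2.resize(p,None,fx=4,fy=4,interpolation=cv2.INTER_CUBIC))
E
```

```text
side yellow [([325.6, 158.8], [305, 150, 39, 19, 453]), ([262.0, 207.2], [260, 205, 5, 6, 23])]
side red [([320.2, 153.2], [320, 152, 2, 4, 5]), ([300.7, 176.4], [298, 174, 7, 6, 31]), ([320.5, 193.9], [307, 189, 29, 11, 244])]
side blue [([328.5, 151.0], [328, 150, 2, 3, 6]), ([208.1, 173.9], [201, 171, 16, 6, 70]), ([284.6, 215.1], [283, 213, 4, 5, 19])]
top yellow [([270.4, 186.6], [268, 184, 6, 6, 29]), ([316.5, 222.5], [316, 221, 2, 4, 6])]
top red [([289.8, 199.0], [289, 198, 3, 3, 6]), ([320.6, 221.4], [318, 219, 6, 6, 30]), ([310.2, 246.3], [303, 230, 16, 32, 256])]
top blue [([314.5, 115.6], [312, 106, 7, 21, 73]), ([259.2, 213.6], [256, 211, 7, 6, 30])]
```

View pics/t0z.png

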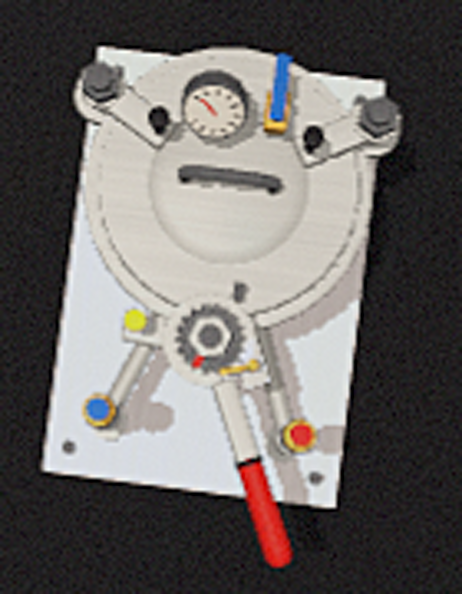

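View pics/s0z.png

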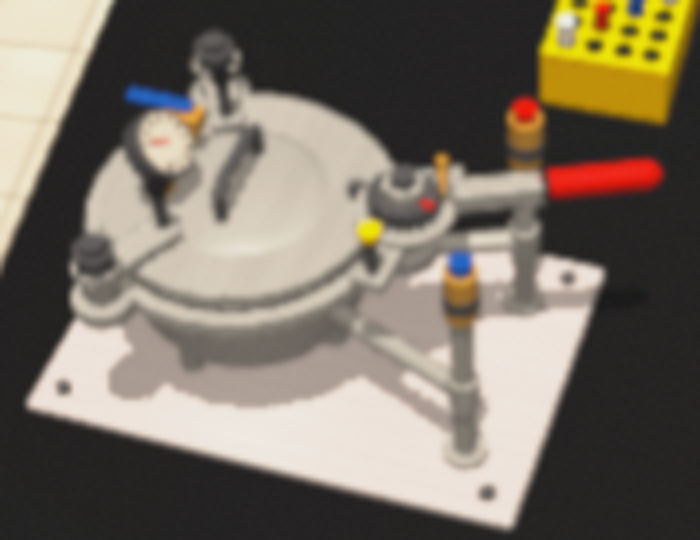

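```bash
cat >> h.py <<'E'
def tri(cs,uvs):
    A=np.zeros((3,3));b=np.zeros(3)
    for c,u in zip(cs,uvs):
        o,d=ray(c,u);d=d/np.linalg.norm(d);M=np.eye(3)-np.outer(d,d);A+=M;b+=M@o
    return np.linalg.solve(A,b)
E
python3 - <<'E'
from h import *
import pickle
d=pickle.load(open("cam0.pkl","rb"));t,s=d['top'],d['side']
for nm,a,b,z in(('feed',(259.2,213.6),(284.6,215.1),.206),('drain',(320.6,221.4),(300.7,176.4),.206),('pin',(270.4,186.6),(262,207.2),.198)):
    print(nm,onz(t,a,z),onz(s,b,z),tri([t,s],[a,b]))
F=(onz(t,(259.2,213.6),.206)+onz(s,(284.6,215.1),.206))[:2]/2
D=(onz(t,(320.6,221.4),.206)+onz(s,(300.7,176.4),.206))[:2]/2
e=F-D;print(np.linalg.norm(e));ey=e/np.linalg.norm(e);ex=np.array([ey[1],-ey[0]])
S=(F+D)/2+.064*ex; print('stud',S,'yaw',np.arctan2(ex[1],ex[0]))
print('studtop px',proj(t,[*S,.198]),proj(s,[*S,.198]))
P=(onz(t,(270.4,186.6),.198)+onz(s,(262,207.2),.198))[:2]/2-S
print('pin',np.hypot(*P),np.arctan2(P@ey,P@ex))
for c,roi in((t,(295,225,330,270)),(s,(303,185,345,205))):
    m=[b for b in blobs(c,'red',roi,100)][0]
    ys,xs=np.nonzero(m[2]);pts=np.stack([xs,ys],1).astype(np.float32)
    r=cv2.minAreaRect(pts);print(r)
    W=onz(c,m[0],.173)[:2]-S;print(W+S,np.hypot(*W),'handle',-np.arctan2(-W@ey,-W@ex) , W@ex,W@ey)
    vx=cv2.fitLine(pts,cv2.DIST_L2,0,.01,.01).ravel();v=vx[:2]
    a=onz(c,vx[2:]-10*v,.173)[:2];b=onz(c,vx[2:]+10*v,.173)[:2];q=b-a;q*=np.sign(q@-ex);print('dir',np.arctan2(q@ey,-(q@ex)))
E
```

```text
feed [0.5568261 0.0480261 0.206    ] [0.55678391 0.04702097 0.206     ] [0.55669165 0.04796778 0.20704652]
drain [ 0.53504207 -0.0973284   0.206     ] [ 0.53589624 -0.10097208  0.206     ] [ 0.53513726 -0.09699246  0.20977977]
pin [0.62159607 0.02022923 0.198     ] [0.620795   0.02065077 0.198     ] [0.62128369 0.0201941  0.19749611]
0.14821746273199518
stud [ 0.60947052 -0.03502613] yaw -0.14445148805122732
studtop px [[293.52492622 191.10219214]] [[270.07643011 192.65750833]]
pin 0.05669186737903556 1.5069242178052265
((310.04998779296875, 245.6500244140625), (32.25523376464844, 8.5381498336792), 71.56504821777344)
[ 0.47608148 -0.07311468] 0.1387204820861734 handle -0.4225944365817039 -0.12651695826199946 -0.05689315795727848
dir -0.4440874948147583
((320.9356384277344, 193.8564453125), (8.65682315826416, 28.557567596435547), 84.2894058227539)
[ 0.47732928 -0.07428262] 0.13784911217719623 handle -0.4332270345395424 -0.125114027081258 -0.05786931791157965
dir -0.44036296487154447
```

```bash
cat >> h.py <<'E'
S0=np.array([.6095,-.035]);YAW=-.1445
def v2w(x,y,z=0): c,s=np.cos(YAW),np.sin(YAW); return np.array([S0[0]+c*x-s*y,S0[1]+s*x+c*y,z])
def pose(s):
    from scipy.spatial.transform import Rotation as R
    q=s["orientation"];M=R.from_quat([q[1],q[2],q[3],q[0]]).as_matrix();return s["tcp_pos"],M
def rows(way,s=None,p=None,M=None):
    # way: list of (xyz world, yaw of tool x); prints tool-frame rows
    if p is None: p,M=pose(s)
    y0=np.arctan2(M[1,0],M[0,0])
    for P,y in way:
        d=M.T@(np.array(P)-p)*100; a=-np.degrees((y-y0+np.pi)%(2*np.pi)-np.pi)
        print(np.round(d,1).tolist(),round(a,1))
E
python3 - <<'E'
from h import *
from workcell import env
s=env.get_state();p,M=pose(s);print(p,M.round(3))
g=np.array([.603,.0465,.26]);rows([(p+(g-p)*k/20,-1.253+1.863*k/20) for k in (2,4,6,8,10,12,14,16,18,20)],s)
E
```

```text
[ 0.17957961 -0.54574323  0.23047939] [[ 0.312 -0.95  -0.   ]
 [-0.95  -0.312  0.002]
 [-0.002 -0.    -1.   ]]
[-4.3, -5.9, -0.3] -10.7
[-8.6, -11.7, -0.6] -21.3
[-12.9, -17.6, -0.9] -32.0
[-17.2, -23.5, -1.1] -42.7
[-21.5, -29.4, -1.4] -53.4
[-25.8, -35.2, -1.7] -64.0
[-30.1, -41.1, -2.0] -74.7
[-34.4, -47.0, -2.3] -85.4
[-38.7, -52.9, -2.6] -96.1
[-43.0, -58.7, -2.9] -106.7
```

apply_moves([
  [[-3,-4,-1],-7,0],
  [[-7,-9,-2],-16,0],
  [[-11,-14,-3],-25,0],
  [[-14.5,-19,-3],-34,0],
  [[-18,-24,-3],-43,0],
  [[-21.5,-29,-3],-52,0],
  [[-25,-34,-3],-61,0],
  [[-28.5,-39,-3],-70,0],
  [[-32,-44,-3],-79,0],
  [[-35,-48,-3],-88,0],
])

```text
clock: 1.35
tcp_pos: [0.5272, -0.0616, 0.2609]
orientation: [-0.0, 0.99, 0.144, -0.0]
wrist_force: [0.8, -1.0, 0.8]
finger_gap: -0.0002
```

```bash
python3 - <<'E'
from h import *
from workcell import env
s=env.get_state();p,M=pose(s);print(p,M.round(3),s['finger_gap'],s['qvel'].round(2))
rows([((.603,.0465,z),.61) for z in(.26,.17)],s)
E
```

```text
[ 0.52716591 -0.06160949  0.2608838 ] [[ 0.958  0.285 -0.   ]
 [ 0.285 -0.958  0.   ]
 [-0.    -0.    -1.   ]] -0.0002115062111526655 [ 0.73  0.34  0.42  0.08 -0.   -0.51]
[10.4, -8.2, 0.1] -18.4
[10.4, -8.2, 9.1] -18.4
```

apply_moves([
  [[4,-3,0],-8,0],
  [[8,-6,0],-16,0],
  [[10.4,-8.2,0],-18.5,0],
  [[10.4,-8.2,1],-18.5,0],
  [[10.4,-8.2,3],-18.5,0],
  [[10.4,-8.2,5],-18.5,0],
  [[10.4,-8.2,7],-18.5,0],
  [[10.4,-8.2,8.5],-18.5,0],
  [[10.4,-8.2,8.9],-18.5,0],
  [[10.4,-8.2,8.9],-18.5,0],
])

```text
clock: 2.6
tcp_pos: [0.6032, 0.0437, 0.1724]
orientation: [0.0, 0.955, 0.298, -0.0]
wrist_force: [-0.1, -0.2, 0.3]
finger_gap: 0.0001
```

```bash
python3 - <<'E'
from h import *
from workcell import env
s=env.get_state();p,M=pose(s);print(p,M.round(3),s['wrist_force'])
y=np.array(M[:3,1])
def pin(a): return v2w(.0565*np.cos(a),.0565*np.sin(a),p[2])
print('pin offset tool', M.T@(pin(1.507)-p)*100)
for a in np.linspace(1.507,0,10): print(round(a,2),(M.T@(pin(a)-pin(1.507))*100).round(1))
cs=[env.read_camera(n)['pixels'] for n in('top','side')]
a=cv2.resize(cs[0][150:270,230:350],(400,400));b=cv2.resize(cs[1][130:250,220:340],(400,400))
cv2.imwrite('pics/1.png',np.hstack([a,b])[:,:,::-1])
E
```

```text
[0.60316098 0.04369134 0.17237453] [[ 0.822  0.569 -0.   ]
 [ 0.569 -0.822 -0.   ]
 [-0.     0.    -1.   ]] [-0.08253129 -0.21700482  0.31299282]
pin offset tool [1.49753768e-01 2.95081468e+00 1.97971225e-04]
1.51 [0. 0. 0.]
1.34 [ 0.6  0.7 -0. ]
1.17 [ 1.   1.6 -0. ]
1.0 [ 1.4  2.5 -0. ]
0.84 [ 1.5  3.4 -0. ]
0.67 [1.5 4.3 0. ]
0.5 [1.4 5.3 0. ]
0.33 [1.1 6.2 0. ]
0.17 [0.6 7.  0. ]
0.0 [0.  7.7 0. ]
```

View pics/1.png

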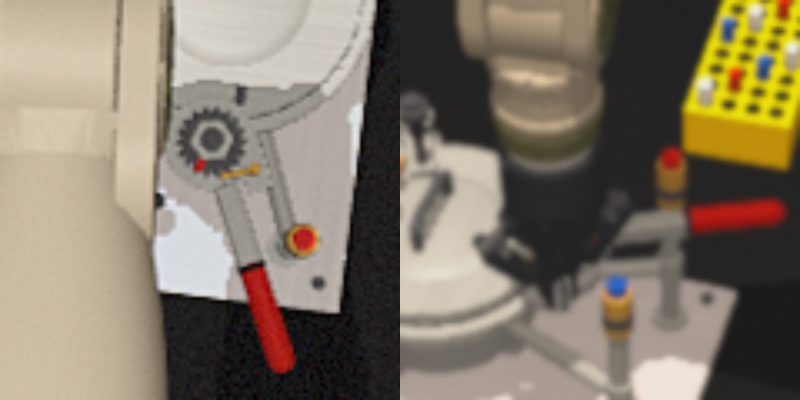

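apply_moves([
  [[0.2,0.7,0],0,0],
  [[0.5,1.5,0],0,0],
  [[0.9,2.2,0],0,0],
  [[1.2,3.0,0],0,0],
  [[1.5,3.8,0],0,0],
  [[1.6,4.6,0],0,0],
  [[1.6,5.3,0],0,0],
  [[1.5,6.0,0],0,0],
  [[1.3,6.7,0],0,0],
  [[1.0,7.4,0],0,0],
])

```text
clock: 3.95
tcp_pos: [0.6537, -0.0117, 0.1723]
orientation: [0.0, 0.954, 0.298, -0.0]
wrist_force: [1.1, 1.7, 0.4]
finger_gap: 0.0001
```

```bash
python3 - <<'E'
from h import *
from workcell import env
s=env.get_state();p,M=pose(s);print(p,s['wrist_force'],s['ft_torque'])
def pin(a): return v2w(.0565*np.cos(a),.0565*np.sin(a),p[2])
print('pin0 offset tool', M.T@(pin(0)-p)*100)
cs=[env.read_camera(n)['pixels'] for n in('top','side')]
a=cv2.resize(cs[0][150:270,230:350],(400,400));b=cv2.resize(cs[1][130:250,220:340],(400,400))
cv2.imwrite('pics/2.png',np.hstack([a,b])[:,:,::-1])
E
```

```text
[ 0.65365299 -0.01174882  0.17228727] [1.06437823 1.65149176 0.40159618] [ 0.26829545  0.00841081 -0.06025145]
pin0 offset tool [-8.20207204e-01  3.24981091e+00  5.53902387e-04]
```

View pics/2.png

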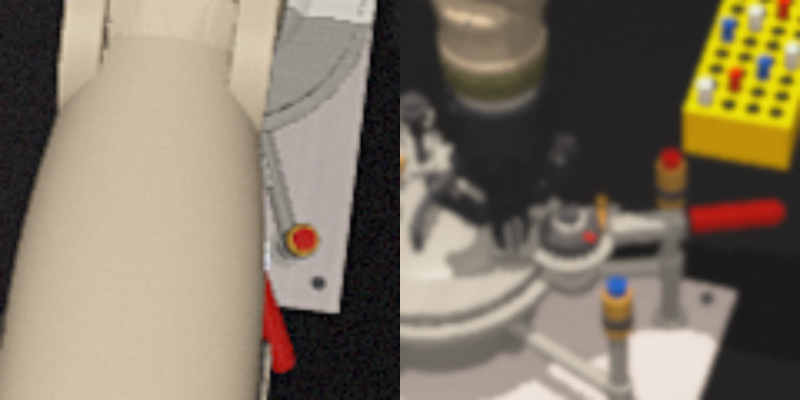

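apply_moves([
  [[-0.1,0.2,0],0,0],
  [[-0.3,0.5,0],0,0],
  [[-0.4,0.7,0],0,0],
  [[-0.6,0.9,0],0,0],
  [[-0.7,1.1,0],0,0],
  [[-0.8,1.2,0],0,0],
  [[-0.9,1.3,0],0,0],
  [[-0.9,1.4,0],0,0],
  [[-0.9,1.5,0],0,0],
  [[-0.9,1.5,0],0,0],
])

```text
clock: 5.3
tcp_pos: [0.6538, -0.0269, 0.1723]
orientation: [-0.001, 0.954, 0.299, -0.0]
wrist_force: [-3.0, 7.0, 2.0]
finger_gap: 0.0002
```

```bash
python3 - <<'E'
from h import *
from workcell import env
s=env.get_state();p,M=pose(s);print(p,s['wrist_force'],s['ft_torque'],M.T@s['wrist_force'])
E
```

```text
[ 0.65377924 -0.0269469   0.17226197] [-2.97216064  7.02276557  1.98086575] [1.17782677 0.55292161 0.01562264] [ 1.56486051 -7.4696688  -1.95756579]
```

apply_moves([
  [[0,0.2,0],0,0],
  [[0,0.3,0],0,0],
  [[0,0.3,0],0,0],
  [[0,0.3,0],0,0],
  [[0,-0.5,0],0,0],
  [[0,-2,0],0,0],
  [[0,-2,-2],-4,0],
  [[0,-2,-5],-12,0],
  [[0,-2,-8.5],-20,0],
  [[-2,-2,-9],-30,0],
])

```text
clock: 6.55
tcp_pos: [0.6285, -0.0234, 0.2652]
orientation: [0.002, 0.843, 0.538, 0.002]
wrist_force: [0.4, -1.0, -0.1]
finger_gap: -0.0004
```

```bash
python3 - <<'E'
from h import *
from workcell import env
s=env.get_state();p,M=pose(s);print(p,s['wrist_force'],M.round(3))
for th in(-.43,):
    print(v2w(-.146*np.cos(th),.146*np.sin(th)))
cs=[env.read_camera(n)['pixels'] for n in('top','side')]
a=cv2.resize(cs[0][150:270,230:350],(400,400));b=cv2.resize(cs[1][130:250,220:340],(400,400))
cv2.imwrite('pics/3.png',np.hstack([a,b])[:,:,::-1])
th=-.43;P=v2w(-.146*np.cos(th),.146*np.sin(th),.262)
rows([(P,YAW+np.pi/2-th)],s)
E
```

```text
[ 0.62851909 -0.02335257  0.26517967] [ 0.42691438 -1.00490283 -0.11043869] [[ 0.421  0.907  0.006]
 [ 0.907 -0.421 -0.001]
 [ 0.001  0.006 -1.   ]]
[ 0.46940994 -0.07611904  0.        ]
[-11.5, -12.2, 0.2] -41.3
```

View pics/3.png

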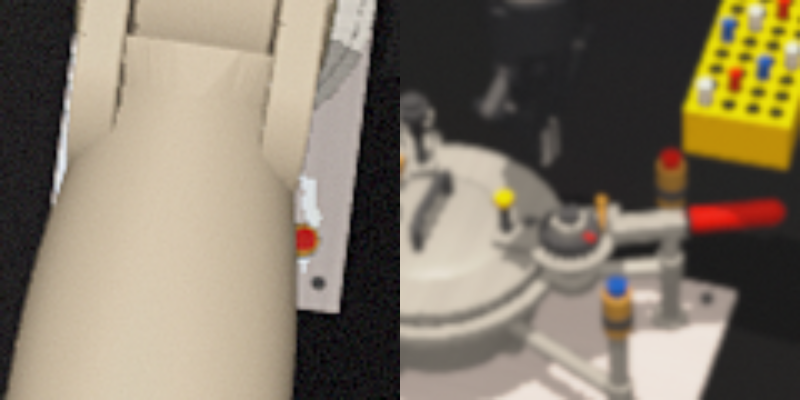

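apply_moves([
  [[-3,-3,0],-10,0.5],
  [[-6,-6,0],-20,0.5],
  [[-9,-9.5,0],-30,0.5],
  [[-11.5,-12.2,0.2],-41,0.5],
  [[-11.5,-12.2,0.2],-41,0.5],
  [[-11.5,-12.2,2.5],-41,0.5],
  [[-11.5,-12.2,5],-41,0.5],
  [[-11.5,-12.2,7],-41,0.5],
  [[-11.5,-12.2,7.5],-41,0.5],
  [[-11.5,-12.2,7.5],-41,0.5],
])

```text
clock: 7.9
tcp_pos: [0.468, -0.0752, 0.1872]
orientation: [-0.0, 0.604, 0.797, -0.0]
wrist_force: [0.3, 0.0, -0.8]
finger_gap: 0.0428
```

```bash
python3 - <<'E'
from h import *
from workcell import env
s=env.get_state();p,M=pose(s);print(p,s['wrist_force'],M.round(3),np.arctan2(M[1,0],M[0,0]))
c={n:env.read_camera(n) for n in('top','side')}
b=blobs(c['side'],'yellow',(235,175,300,225),5)
for q in b:
    w=onz(c['side'],q[0],.198)[:2]-S0;print('pin',q[0],np.hypot(*w),np.arctan2(w[1],w[0])-YAW)
for q in blobs(c['side'],'red',(290,165,345,205),5):
    w=onz(c['side'],q[0],.173)[:2]-S0;print('red',q[0],q[1],np.hypot(*w),np.arctan2(w[1],w[0])-YAW)
a=cv2.resize(c['top']['pixels'][150:270,230:350],(400,400));b=cv2.resize(c['side']['pixels'][130:250,220:340],(400,400))
cv2.imwrite('pics/4.png',np.hstack([a,b])[:,:,::-1])
th=-.43;P=v2w(-.146*np.cos(th),.146*np.sin(th),.154)
rows([(P,YAW+np.pi/2-th)],s)
E
```

```text
[ 0.46799025 -0.07524901  0.18717804] [ 0.31026733  0.01919857 -0.82657859] [[-0.27   0.963 -0.   ]
 [ 0.963  0.27   0.   ]
 [ 0.    -0.    -1.   ]] 1.843707439583163
pin [250.5 189. ] 0.055217016052640275 0.02908426350814608
red [300.7 176.2] [298, 174, 7, 6, 31] 0.12281410305719571 -2.0214601495429987
red [313.9 194.7] [307, 190, 15, 10, 125] 0.11949120493557835 -2.711583228923101
red [332.7 193.2] [331, 190, 5, 8, 29] 0.1714815503252774 -2.7210531665103197
[-0.1, 0.1, 3.3] -0.7
```

View pics/4.png

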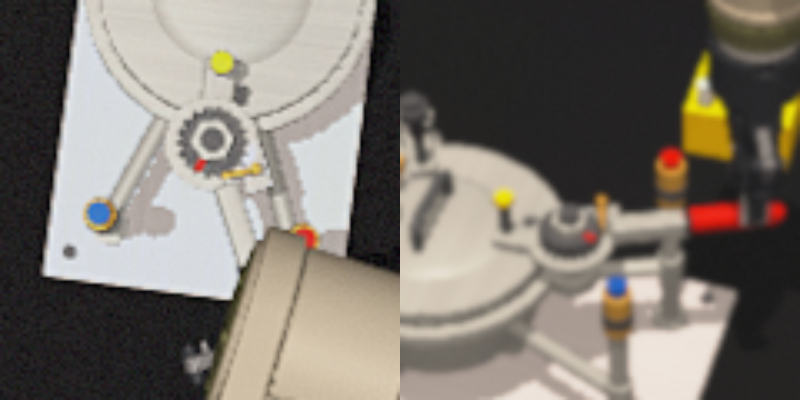

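apply_moves([
  [[-0.1,0.1,1],0,0.5],
  [[-0.1,0.1,2.2],-0.5,0.5],
  [[-0.1,0.1,3],-0.5,0.5],
  [[-0.1,0.1,3.3],-0.5,0.5],
  [[-0.1,0.1,3.3],-0.5,0.15],
  [[-0.1,0.1,3.3],-0.5,0.1],
  [[-0.1,0.1,3.3],-0.5,0.1],
  [[-0.1,0.1,3.3],-0.5,0.1],
  [[-0.1,0.1,3.3],-0.5,0.1],
  [[-0.1,0.1,3.3],-0.5,0.1],
], squeeze=20)

```text
clock: 9.25
tcp_pos: [0.4687, -0.0762, 0.1544]
orientation: [0.0, 0.6, 0.8, -0.0]
wrist_force: [-1.3, -0.8, -0.7]
finger_gap: 0.019
```

```bash
cat >> h.py <<'E'
def hand(s):
    p,M=pose(s);w=p[:2]-S0;c,q=np.cos(YAW),np.sin(YAW);x=c*w[0]+q*w[1];y=-q*w[0]+c*w[1]
    return np.hypot(x,y),np.arctan2(y,-x)
def arc(p,M,r,th0,ths,z=None):
    "rows from commanded pose p,M to handle angles ths at radius r"
    rows([(v2w(-r*np.cos(t),r*np.sin(t),p[2]),np.arctan2(M[1,0],M[0,0])-(t-th0)) for t in ths],p=p,M=M)
E
python3 - <<'E'
from h import *
from workcell import env
s=env.get_state();p,M=pose(s);print(p,s['wrist_force'],np.arctan2(M[1,0],M[0,0]),s['finger_gap'])
r,t=hand(s);print(r,t)
c=env.read_camera('top')
for col in('yellow','red'):
  for q in blobs(c,col,(270,155,320,205),4):
    w=onz(c,q[0],.198 if col=='yellow' else .18)[:2]-S0;print(col,q[0],np.hypot(*w),np.arctan2(w[1],w[0])-YAW)
arc(p,M,r,t,t+np.arange(1,11)*.03)
arc(p,M,r,t,t+np.arange(1,11)*.1)
E
```

```text
[ 0.46872957 -0.07615553  0.15436815] [-1.34149474 -0.78120126 -0.73458689] 1.8537307799434501 0.019018152285723573
0.1466631941850979 -0.4289322551735355
yellow [296.3 168.4] 0.05530001888314793 -0.001272771359447672
yellow [305.5 200.5] 0.036547084186045645 -2.1171050542780008
red [289.8 199. ] 0.019533501861871392 2.805985814123928
[0.4, 0.0, -0.0] 1.7
[0.9, 0.0, -0.0] 3.4
[1.3, 0.1, -0.0] 5.2
[1.8, 0.1, -0.0] 6.9
[2.2, 0.2, -0.0] 8.6
[2.6, 0.2, -0.0] 10.3
[3.1, 0.3, -0.0] 12.0
[3.5, 0.4, -0.0] 13.8
[3.9, 0.5, -0.0] 15.5
[4.3, 0.6, -0.0] 17.2
[1.5, 0.1, -0.0] 5.7
[2.9, 0.3, -0.0] 11.5
[4.3, 0.6, -0.0] 17.2
[5.7, 1.1, -0.0] 22.9
[7.0, 1.8, -0.0] 28.6
[8.3, 2.5, -0.0] 34.4
[9.5, 3.4, -0.0] 40.1
[10.5, 4.4, -0.0] 45.8
[11.5, 5.5, -0.0] 51.6
[12.4, 6.7, -0.0] 57.3
```

apply_moves([
  [[1.5,0.1,0],6,0.1],
  [[2.9,0.3,0],11.5,0.1],
  [[4.3,0.6,0],17,0.1],
  [[5.7,1.1,0],23,0.1],
  [[7.0,1.8,0],28.5,0.1],
  [[8.3,2.5,0],34.5,0.1],
  [[9.5,3.4,0],40,0.1],
  [[10.5,4.4,0],46,0.1],
  [[11.5,5.5,0],51.5,0.1],
  [[12.1,6.3,0],55.5,0.1],
])

```text
clock: 10.55
tcp_pos: [0.4955, 0.058, 0.1543]
orientation: [0.0, 0.904, 0.427, -0.0]
wrist_force: [-0.6, -2.2, 0.9]
finger_gap: 0.0194
```

```bash
cat > look.py <<'E'
from h import *
from workcell import env
import sys
s=env.get_state();p,M=pose(s);f=M.T@s['wrist_force'];r,t=hand(s);y=np.arctan2(M[1,0],M[0,0])
print('clk',round(s['clock'],2),'r,th',round(r,4),round(t,3),'yaw-th err',round(y-(YAW+np.pi/2-t),3),'f',f.round(1),'gap',round(s['finger_gap'],4))
c=env.read_camera('top');cs=env.read_camera('side')
for n,k,roi in(('top',c,(280,178,308,205)),('side',cs,(255,180,290,215))):
  for q in blobs(k,'red',roi,3):
    w=onz(k,q[0],.18)[:2]-S0;print(n,'mark',q[0],q[1][4],round(np.hypot(*w),4),round(np.arctan2(w[1],w[0])-YAW,3))
if len(sys.argv)>1:
    a=cv2.resize(c['pixels'][150:270,230:350],(400,400));b=cv2.resize(cs['pixels'][130:250,220:340],(400,400))
    cv2.imwrite(f'pics/{sys.argv[1]}.png',np.hstack([a,b])[:,:,::-1])
E
python3 look.py 5
```

```text
clk 10.55 r,th 0.1471 0.54 yaw-th err -0.004 f [-2.1  1.  -0.9] gap 0.0194
top mark [286.2 195.6] 5 0.0197 2.18
side mark [272.5 203. ] 4 0.0221 2.161
```

View pics/5.png

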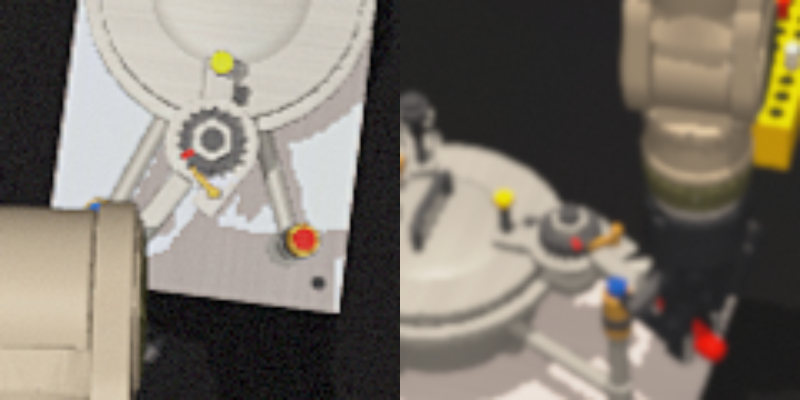

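```bash
python3 - <<'E'
from h import *
from workcell import env
s=env.get_state();p,M=pose(s);r,t=hand(s)
arc(p,M,.147,t,[.58,.61,.63,.65])
E
```

```text
[0.6, 0.0, 0.0] 2.2
[1.0, 0.0, 0.0] 3.9
[1.3, 0.1, 0.0] 5.0
[1.6, 0.1, 0.0] 6.2
```

apply_moves([
  [[0.3,0,0],1,0.1],
  [[0.6,0,0],2,0.1],
  [[0.8,0,0],3,0.1],
  [[1.0,0,0],4,0.1],
  [[1.2,0.1,0],4.5,0.1],
  [[1.4,0.1,0],5,0.1],
  [[1.5,0.1,0],5,0.1],
  [[1.6,0.1,0],5,0.1],
  [[1.6,0.1,0],5,0.1],
  [[1.6,0.1,0],5,0.1],
])

```text
clock: 11.9
tcp_pos: [0.5038, 0.0674, 0.1543]
orientation: [0.001, 0.922, 0.388, -0.003]
wrist_force: [-10.4, -7.1, 8.0]
finger_gap: 0.0193
```

```bash
python3 look.py
```

```text
clk 11.9 r,th 0.1471 0.625 yaw-th err -0.005 f [-12.4  -2.5  -7.9] gap 0.0193
top mark [285.5 195. ] 6 0.0206 2.078
```

```bash
python3 - <<'E'
from h import *
from workcell import env
def st(p,y,d,a):
    x=np.array([np.cos(y),np.sin(y)]);yy=np.array([np.sin(y),-np.cos(y)])
    return p+d[0]*x/100+d[1]*yy/100, y-np.radians(a)
p,y=np.array([.46873,-.07616]),1.8537
p,y=st(p,y,(12.1,6.3),55.5);print(p,y)
p,y=st(p,y,(1.6,.1),5);print(p,y)
s=env.get_state();q,M=pose(s)
print((M.T@np.r_[p-q[:2],0]*1000).round(2),(M.T@s['wrist_force']).round(2),s['ft_torque'].round(2),hand(s))
E
```

```text
[0.49544913 0.05761626] 0.885042265143147
[0.50635518 0.06936607] 0.7977758025434305
[ 3.13  0.4  -0.02] [-12.13  -2.08  -7.27] [-1.44  1.9   0.15] (np.float64(0.1471147797185643), np.float64(0.6254423411967225))
```

```bash
cat > plan.py <<'E'
from h import *
# python3 plan.py px py yaw r th1 th2 ... : tool rows from the commanded pose
import sys
a=list(map(float,sys.argv[1:]));p=np.array([a[0],a[1],.1543]);y=a[2]
M=np.array([[np.cos(y),np.sin(y),0],[np.sin(y),-np.cos(y),0],[0,0,-1.]])
rows([(v2w(-a[3]*np.cos(t),a[3]*np.sin(t),.1543),YAW+np.pi/2-t) for t in a[4:]],p=p,M=M)
E
python3 plan.py .50636 .06937 .7978 .147 .55 .43 .31 .19 .07 -.05 -.17 -.29 -.39 -.455
```

```text
[-1.4, 0.0, 0.0] -4.5
[-3.2, 0.3, 0.0] -11.4
[-4.9, 0.7, 0.0] -18.2
[-6.5, 1.4, 0.0] -25.1
[-8.1, 2.2, 0.0] -32.0
[-9.5, 3.2, 0.0] -38.9
[-10.8, 4.4, 0.0] -45.8
[-12.0, 5.7, 0.0] -52.6
[-12.8, 7.0, 0.0] -58.4
[-13.3, 7.8, 0.0] -62.1
```

apply_moves([
  [[-1.4,0,0],-4.5,0.1],
  [[-3.2,0.3,0],-11.5,0.1],
  [[-4.9,0.7,0],-18,0.1],
  [[-6.5,1.4,0],-25,0.1],
  [[-8.1,2.2,0],-32,0.1],
  [[-9.5,3.2,0],-39,0.1],
  [[-10.8,4.4,0],-46,0.1],
  [[-12.0,5.7,0],-52.5,0.1],
  [[-12.8,7.0,0],-58.5,0.1],
  [[-13.3,7.8,0],-62,0.1],
])

```text
clock: 13.25
tcp_pos: [0.4702, -0.0808, 0.1543]
orientation: [0.001, 0.589, 0.808, 0.001]
wrist_force: [1.1, 2.2, -0.4]
finger_gap: 0.0191
```

```bash
python3 look.py; python3 - <<'E'
from h import *
from workcell import env
s=env.get_state();p,M=pose(s);r,t=hand(s)
arc(p,M,.147,t,np.linspace(t,-.42+.165,9)[1:])
E
```

```text
clk 13.25 r,th 0.1467 -0.462 yaw-th err -0.007 f [1.8 1.7 0.4] gap 0.0191
top mark [285.5 195.2] 6 0.0208 2.1
[0.4, -0.0, -0.0] 1.5
[0.8, -0.0, -0.0] 3.0
[1.1, -0.0, -0.0] 4.5
[1.5, 0.0, -0.0] 6.0
[1.9, 0.1, -0.0] 7.4
[2.3, 0.1, -0.0] 8.9
[2.7, 0.2, -0.0] 10.4
[3.0, 0.3, -0.0] 11.9
```

apply_moves([
  [[0.5,0,0],2,0.1],
  [[1.0,0,0],4,0.1],
  [[1.5,0,0],6,0.1],
  [[2.0,0.1,0],8,0.1],
  [[2.5,0.2,0],10,0.1],
  [[3.0,0.3,0],12,0.1],
  [[3.0,0.3,0],12,0.1],
  [[3.0,0.3,0],12,0.1],
  [[3.0,0.3,0],12,0.1],
  [[3.0,0.3,0],12,0.1],
])

```text
clock: 14.6
tcp_pos: [0.4636, -0.0508, 0.1543]
orientation: [0.0, 0.671, 0.741, 0.0]
wrist_force: [3.3, 1.4, -2.0]
finger_gap: 0.0188
```

```bash
python3 look.py; python3 - <<'E'
from h import *
from workcell import env
s=env.get_state();p,M=pose(s);r,t=hand(s)
arc(p,M,.147,t,np.linspace(t,t+.165,6)[1:])
E
```

```text
clk 14.6 r,th 0.1468 -0.252 yaw-th err -0.008 f [1.1 3.4 2. ] gap 0.0188
top mark [285.2 193.6] 5 0.0203 1.907
side mark [270.7 203.3] 3 0.0223 1.939
[0.5, -0.0, 0.0] 1.9
[1.0, 0.0, 0.0] 3.8
[1.5, 0.0, 0.0] 5.7
[1.9, 0.1, 0.0] 7.6
[2.4, 0.2, 0.0] 9.5
```

apply_moves([
  [[0.5,0,0],2,0.1],
  [[1.0,0,0],4,0.1],
  [[1.5,0,0],6,0.1],
  [[2.0,0.1,0],8,0.1],
  [[2.4,0.2,0],9.5,0.1],
  [[2.4,0.2,0],9.5,0.1],
  [[2.4,0.2,0],9.5,0.1],
  [[2.4,0.2,0],9.5,0.1],
  [[2.4,0.2,0],9.5,0.1],
  [[2.4,0.2,0],9.5,0.1],
])

```text
clock: 15.95
tcp_pos: [0.4628, -0.0268, 0.1544]
orientation: [0.0, 0.73, 0.683, 0.0]
wrist_force: [4.7, 0.9, -1.7]
finger_gap: 0.0193
```

apply_moves([
  [[0.5,0,0],2,0.1],
  [[1.0,0,0],4,0.1],
  [[1.5,0,0],6,0.1],
  [[2.0,0.1,0],8,0.1],
  [[2.4,0.2,0],9.5,0.1],
  [[2.4,0.2,0],9.5,0.1],
  [[2.4,0.2,0],9.5,0.1],
  [[2.4,0.2,0],9.5,0.1],
  [[2.4,0.2,0],9.5,0.1],
  [[2.4,0.2,0],9.5,0.1],
])

```text
clock: 17.2
tcp_pos: [0.4661, -0.0029, 0.1543]
orientation: [0.0, 0.784, 0.621, -0.0]
wrist_force: [2.0, 0.7, 0.9]
finger_gap: 0.0194
```

```bash
python3 look.py
```

```text
clk 17.2 r,th 0.1469 0.076 yaw-th err -0.012 f [ 1.1  1.8 -0.9] gap 0.0194
top mark [285. 191.] 3 0.0204 1.592
side mark [268. 203.] 3 0.0218 1.604
```

apply_moves([
  [[0.5,0,0],2,0.1],
  [[1.0,0,0],4,0.1],
  [[1.5,0,0],6,0.1],
  [[2.0,0.1,0],8,0.1],
  [[2.4,0.2,0],9,0.1],
  [[2.4,0.2,0],9,0.1],
  [[2.4,0.2,0],9,0.1],
  [[2.4,0.2,0],9,0.1],
  [[2.4,0.2,0],9,0.1],
  [[2.4,0.2,0],9,0.1],
])

```text
clock: 18.55
tcp_pos: [0.4732, 0.02, 0.1543]
orientation: [-0.0, 0.83, 0.557, -0.0]
wrist_force: [-2.5, 0.0, 5.5]
finger_gap: 0.0192
```

apply_moves([
  [[0.5,0,0],2,0.1],
  [[1.0,0,0],4,0.1],
  [[1.5,0,0],6,0.1],
  [[2.0,0.1,0],8,0.1],
  [[2.4,0.2,0],9,0.1],
  [[2.4,0.2,0],9,0.1],
  [[2.4,0.2,0],9,0.1],
  [[2.4,0.2,0],9,0.1],
  [[2.4,0.2,0],9,0.1],
  [[2.4,0.2,0],9,0.1],
])

```text
clock: 19.8
tcp_pos: [0.4839, 0.0416, 0.1543]
orientation: [-0.0, 0.872, 0.49, -0.0]
wrist_force: [-3.1, 0.6, 5.5]
finger_gap: 0.0192
```

```bash
python3 look.py
```

```text
clk 19.8 r,th 0.1471 0.403 yaw-th err 0.001 f [-1.1 -3.  -5.5] gap 0.0192
top mark [285.2 188.4] 5 0.0215 1.291
```

apply_moves([
  [[0.5,0,0],2,0.1],
  [[1.0,0,0],4,0.1],
  [[1.5,0,0],6,0.1],
  [[2.0,0.1,0],8,0.1],
  [[2.4,0.2,0],9.5,0.1],
  [[2.4,0.2,0],9.5,0.1],
  [[2.4,0.2,0],9.5,0.1],
  [[2.4,0.2,0],9.5,0.1],
  [[2.4,0.2,0],9.5,0.1],
  [[2.4,0.2,0],9.5,0.1],
])

```text
clock: 21.15
tcp_pos: [0.4982, 0.0612, 0.1543]
orientation: [-0.0, 0.909, 0.416, -0.0]
wrist_force: [-4.1, -0.3, 6.1]
finger_gap: 0.0194
```

```bash
python3 look.py;  python3 - <<'E'
from h import *
from workcell import env
s=env.get_state();p,M=pose(s);r,t=hand(s)
arc(p,M,.147,t,np.linspace(t,t-1.047-.035,11)[1:])
E
```

```text
clk 21.15 r,th 0.1471 0.568 yaw-th err 0.0 f [-2.9 -2.9 -6.1] gap 0.0194
top mark [286. 187.] 7 0.0214 1.107
side mark [264.7 201.7] 3 0.0218 1.128
[-1.6, 0.1, 0.0] -6.2
[-3.2, 0.4, 0.0] -12.4
[-4.7, 0.8, 0.0] -18.6
[-6.2, 1.4, -0.0] -24.8
[-7.6, 2.1, -0.0] -31.0
[-8.9, 3.0, -0.0] -37.2
[-10.1, 4.0, -0.0] -43.4
[-11.2, 5.2, -0.0] -49.6
[-12.2, 6.4, -0.0] -55.8
[-13.0, 7.8, -0.0] -62.0
```

apply_moves([
  [[-2.2,0.2,0],-9,0.1],
  [[-4.5,0.7,0],-18,0.1],
  [[-6.6,1.6,0],-26.5,0.1],
  [[-8.5,2.7,0],-35.5,0.1],
  [[-10.2,4.1,0],-44.5,0.1],
  [[-11.8,5.8,0],-53,0.1],
  [[-13.1,7.9,0],-62.5,0.1],
  [[-13.1,7.9,0],-62.5,0.1],
  [[-12.3,6.6,0],-56.5,0.1],
  [[-11.5,5.5,0],-51.5,0.1],
])

```text
clock: 22.5
tcp_pos: [0.4651, -0.0613, 0.1543]
orientation: [0.0, 0.64, 0.768, 0.0]
wrist_force: [1.9, 0.0, 1.6]
finger_gap: 0.0192
```

```bash
python3 look.py
```

```text
clk 22.5 r,th 0.1468 -0.325 yaw-th err 0.001 f [-0.3  1.8 -1.6] gap 0.0192
top mark [285.5 188. ] 4 0.0213 1.235
side mark [265.3 202.3] 3 0.0225 1.251
```

apply_moves([
  [[0.5,0,0],2,0.1],
  [[1.0,0,0],4,0.1],
  [[1.5,0,0],6,0.1],
  [[2.0,0.1,0],8,0.1],
  [[2.4,0.2,0],9.5,0.1],
  [[2.4,0.2,0],9.5,0.1],
  [[2.4,0.2,0],9.5,0.1],
  [[2.4,0.2,0],9.5,0.1],
  [[2.4,0.2,0],9.5,0.1],
  [[2.4,0.2,0],9.5,0.1],
])

```text
clock: 23.85
tcp_pos: [0.4627, -0.0382, 0.1543]
orientation: [0.0, 0.7, 0.715, -0.0]
wrist_force: [-1.3, -1.3, 4.8]
finger_gap: 0.0192
```

```bash
python3 look.py
```

```text
clk 23.85 r,th 0.1468 -0.166 yaw-th err -0.0 f [-1.3 -1.3 -4.8] gap 0.0192
top mark [286.  187.5] 4 0.0208 1.156
```

apply_moves([
  [[0.5,0,0],2,0.1],
  [[1.0,0,0],4,0.1],
  [[1.5,0,0],6,0.1],
  [[2.0,0.1,0],8,0.1],
  [[2.4,0.2,0],9.5,0.1],
  [[2.4,0.2,0],9.5,0.1],
  [[2.4,0.2,0],9.5,0.1],
  [[2.4,0.2,0],9.5,0.1],
  [[2.4,0.2,0],9.5,0.1],
  [[2.4,0.2,0],9.5,0.1],
])

```text
clock: 25.2
tcp_pos: [0.4641, -0.014, 0.1543]
orientation: [-0.0, 0.756, 0.654, -0.0]
wrist_force: [-1.7, -0.9, 4.8]
finger_gap: 0.0191
```

```bash
python3 look.py 6
```

```text
clk 25.2 r,th 0.1469 -0.001 yaw-th err -0.001 f [-1.2 -1.6 -4.8] gap 0.0191
top mark [286.5 186. ] 4 0.0219 0.983
```

View pics/6.png

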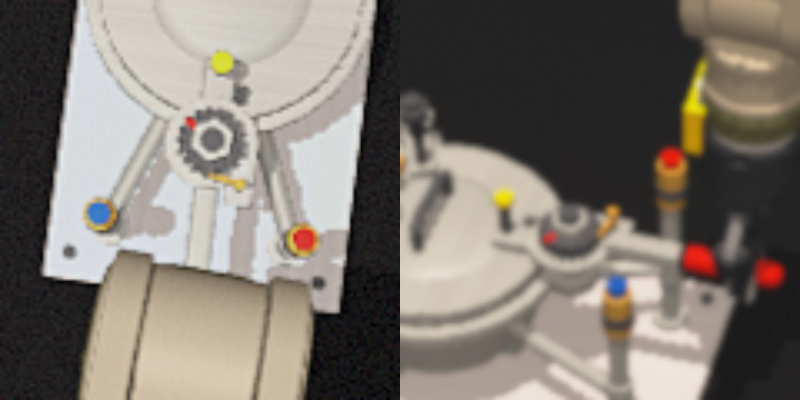

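apply_moves([
  [[0.5,0,0],2,0.1],
  [[1.0,0,0],4,0.1],
  [[1.5,0,0],6,0.1],
  [[2.0,0.1,0],8,0.1],
  [[2.4,0.2,0],9.5,0.1],
  [[2.4,0.2,0],9.5,0.1],
  [[2.4,0.2,0],9.5,0.1],
  [[2.4,0.2,0],9.5,0.1],
  [[2.4,0.2,0],9.5,0.1],
  [[2.4,0.2,0],9.5,0.1],
])

```text
clock: 26.55
tcp_pos: [0.4695, 0.0096, 0.1543]
orientation: [-0.0, 0.808, 0.589, -0.0]
wrist_force: [-1.7, -0.1, 4.4]
finger_gap: 0.0195
```

```bash
python3 look.py
```

```text
clk 26.55 r,th 0.147 0.164 yaw-th err -0.002 f [-0.7 -1.6 -4.4] gap 0.0195
top mark [287.7 185.3] 3 0.0211 0.83
side mark [263.3 200.3] 3 0.0215 0.823
```

apply_moves([
  [[0.5,0,0],2,0.1],
  [[1.0,0,0],4,0.1],
  [[1.5,0,0],6,0.1],
  [[2.0,0.1,0],8,0.1],
  [[2.4,0.2,0],9.5,0.1],
  [[2.4,0.2,0],9.5,0.1],
  [[2.4,0.2,0],9.5,0.1],
  [[2.4,0.2,0],9.5,0.1],
  [[2.4,0.2,0],9.5,0.1],
  [[2.4,0.2,0],9.5,0.1],
])

```text
clock: 27.9
tcp_pos: [0.4786, 0.032, 0.1543]
orientation: [-0.001, 0.854, 0.521, -0.0]
wrist_force: [-3.1, 1.3, 6.4]
finger_gap: 0.0192
```

apply_moves([
  [[0.5,0,0],2,0.1],
  [[1.0,0,0],4,0.1],
  [[1.5,0,0],6,0.1],
  [[2.0,0.1,0],8,0.1],
  [[2.4,0.2,0],9,0.1],
  [[2.4,0.2,0],9,0.1],
  [[2.4,0.2,0],9,0.1],
  [[2.4,0.2,0],9,0.1],
  [[2.4,0.2,0],9,0.1],
  [[2.4,0.2,0],9,0.1],
])

```text
clock: 29.15
tcp_pos: [0.4912, 0.0524, 0.1543]
orientation: [-0.001, 0.892, 0.452, -0.0]
wrist_force: [-2.4, 0.3, 6.8]
finger_gap: 0.0195
```

```bash
python3 look.py;  python3 - <<'E'
from h import *
from workcell import env
s=env.get_state();p,M=pose(s);r,t=hand(s)
arc(p,M,.147,t,np.r_[np.linspace(t,-.575,9)[1:],-.5,-.4])
E
```

```text
clk 29.15 r,th 0.1471 0.492 yaw-th err 0.003 f [-1.2 -2.2 -6.8] gap 0.0195
top mark [290.2 184. ] 4 0.0207 0.5
[-2.0, 0.1, -0.0] -7.6
[-3.9, 0.5, -0.0] -15.3
[-5.7, 1.2, -0.0] -22.9
[-7.5, 2.0, -0.0] -30.6
[-9.1, 3.1, -0.0] -38.2
[-10.6, 4.4, -0.0] -45.8
[-11.8, 5.9, -0.0] -53.5
[-12.9, 7.6, -0.0] -61.1
[-12.3, 6.6, -0.0] -56.8
[-11.5, 5.4, -0.0] -51.1
```

apply_moves([
  [[-2.0,0.1,0],-7.5,0.1],
  [[-3.9,0.5,0],-15.5,0.1],
  [[-5.7,1.2,0],-23,0.1],
  [[-7.5,2.0,0],-30.5,0.1],
  [[-9.1,3.1,0],-38,0.1],
  [[-10.6,4.4,0],-46,0.1],
  [[-11.8,5.9,0],-53.5,0.1],
  [[-13.0,7.9,0],-62.5,0.1],
  [[-13.0,7.9,0],-62.5,0.1],
  [[-12.6,7.1,0],-59,0.1],
])

```text
clock: 30.5
tcp_pos: [0.4746, -0.0923, 0.1543]
orientation: [0.0, 0.555, 0.832, -0.0]
wrist_force: [-1.1, -0.0, 4.4]
finger_gap: 0.0193
```

```bash
python3 look.py
```

```text
clk 30.5 r,th 0.1466 -0.546 yaw-th err -0.008 f [ 0.4 -1.  -4.4] gap 0.0193
top mark [290.2 184. ] 4 0.0207 0.5
```

apply_moves([
  [[0.5,0,0],2,0.1],
  [[1.0,0,0],4,0.1],
  [[1.5,0,0],6,0.1],
  [[2.0,0.1,0],8,0.1],
  [[2.4,0.2,0],9.5,0.1],
  [[2.4,0.2,0],9.5,0.1],
  [[2.4,0.2,0],9.5,0.1],
  [[2.4,0.2,0],9.5,0.1],
  [[2.4,0.2,0],9.5,0.1],
  [[2.4,0.2,0],9.5,0.1],
])

```text
clock: 31.85
tcp_pos: [0.4668, -0.0687, 0.1543]
orientation: [-0.0, 0.621, 0.784, -0.0]
wrist_force: [-3.4, -0.4, 4.7]
finger_gap: 0.0195
```

```bash
python3 look.py
```

```text
clk 31.85 r,th 0.1467 -0.377 yaw-th err -0.001 f [ 0.4 -3.4 -4.7] gap 0.0195
top mark [291.5 183.5] 4 0.0209 0.336
```

Turned by 0.165; all three clicks caught this time.

apply_moves([
  [[0.5,0,0],2,0.1],
  [[1.0,0,0],4,0.1],
  [[1.5,0,0],6,0.1],
  [[2.0,0.1,0],8,0.1],
  [[2.4,0.2,0],9.5,0.1],
  [[2.4,0.2,0],9.5,0.1],
  [[2.4,0.2,0],9.5,0.1],
  [[2.4,0.2,0],9.5,0.1],
  [[2.4,0.2,0],9.5,0.1],
  [[2.4,0.2,0],9.5,0.1],
])

```text
clock: 33.2
tcp_pos: [0.4631, -0.0447, 0.1543]
orientation: [-0.0, 0.684, 0.73, -0.0]
wrist_force: [-2.7, -0.6, 5.3]
finger_gap: 0.0192
```

```bash
python3 look.py
```

```text
clk 33.2 r,th 0.1467 -0.211 yaw-th err -0.001 f [-0.4 -2.7 -5.3] gap 0.0192
```

apply_moves([
  [[0.5,0,0],2,0.1],
  [[1.0,0,0],4,0.1],
  [[1.5,0,0],6,0.1],
  [[2.0,0.1,0],8,0.1],
  [[2.4,0.2,0],9.5,0.1],
  [[2.4,0.2,0],9.5,0.1],
  [[2.4,0.2,0],9.5,0.1],
  [[2.4,0.2,0],9.5,0.1],
  [[2.4,0.2,0],9.5,0.1],
  [[2.4,0.2,0],9.5,0.1],
])

```text
clock: 34.55
tcp_pos: [0.4634, -0.0207, 0.1543]
orientation: [-0.0, 0.742, 0.671, -0.0]
wrist_force: [-3.0, -0.8, 5.6]
finger_gap: 0.0193
```

```bash
python3 look.py 7
```

```text
clk 34.55 r,th 0.1468 -0.047 yaw-th err -0.003 f [-1.1 -2.9 -5.6] gap 0.0193
top mark [294.2 183.2] 4 0.0213 0.021
```

apply_moves([
  [[0.4,0,0],1.5,0.1],
  [[0.8,0,0],3,0.1],
  [[1.2,0,0],5,0.1],
  [[1.6,0.1,0],6.5,0.1],
  [[2.0,0.1,0],8,0.1],
  [[2.4,0.2,0],9.5,0.1],
  [[2.4,0.2,0],9.5,0.1],
  [[2.4,0.2,0],9.5,0.1],
  [[2.4,0.2,0],9.5,0.1],
  [[2.4,0.2,0],9.5,0.1],
])

```text
clock: 35.9
tcp_pos: [0.4671, 0.0006, 0.1542]
orientation: [0.001, 0.795, 0.607, -0.003]
wrist_force: [-5.8, -10.4, 7.4]
finger_gap: 0.019
```

```bash
python3 look.py 8
```

```text
clk 35.9 r,th 0.1468 0.1 yaw-th err -0.023 f [-11.6  -2.9  -7.3] gap 0.019
top mark [294. 183.] 3 0.0217 0.046
```

apply_moves([
  [[0.1,0,0],0.5,0.1],
  [[0.2,0,0],0.5,0.1],
  [[0.3,0,0],0.5,0.1],
  [[0.4,0,0],1,0.1],
  [[0.5,0,0],1,0.1],
  [[0.6,0,0],1,0.1],
  [[0.6,0,0],1,0.1],
  [[0.6,0,0],1,0.1],
  [[0.6,0,0],1,0.1],
  [[0.6,0,0],1,0.1],
])

```text
clock: 37.25
tcp_pos: [0.4697, 0.0088, 0.1543]
orientation: [-0.0, 0.8, 0.6, -0.0]
wrist_force: [-2.2, 0.2, 5.7]
finger_gap: 0.0196
```

```bash
python3 look.py 9
```

```text
clk 37.25 r,th 0.1465 0.159 yaw-th err 0.019 f [-0.4 -2.2 -5.7] gap 0.0196
top mark [294.2 183. ] 4 0.0218 0.023
```

View pics/9.png

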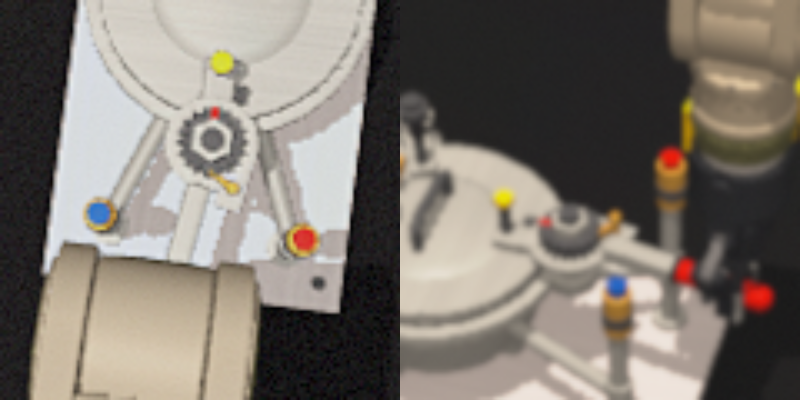

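apply_moves([
  [[0.4,0,0],1.5,0.1],
  [[0.8,0,0],3,0.1],
  [[1.2,0,0],5,0.1],
  [[1.6,0.1,0],6.5,0.1],
  [[1.8,0.1,0],7.5,0.1],
  [[1.8,0.1,0],7.5,0.1],
  [[1.8,0.1,0],7.5,0.1],
  [[1.8,0.1,0],7.5,0.1],
  [[1.8,0.1,0],7.5,0.1],
  [[1.8,0.1,0],7.5,0.1],
])

```text
clock: 38.6
tcp_pos: [0.4759, 0.0252, 0.1543]
orientation: [0.0, 0.838, 0.546, -0.0]
wrist_force: [-2.4, -2.6, 4.6]
finger_gap: 0.0191
```

```bash
python3 look.py 10
```

```text
clk 38.6 r,th 0.1465 0.279 yaw-th err 0.008 f [-3.3 -1.1 -4.6] gap 0.0191
top mark [294.2 183.2] 4 0.0213 0.021
```

apply_moves([
  [[0.3,0,0],1,0.1],
  [[0.6,0,0],2.5,0.1],
  [[0.9,0,0],3.5,0.1],
  [[1.2,0,0],5,0.1],
  [[1.5,0.1,0],6,0.1],
  [[1.8,0.1,0],7,0.1],
  [[1.8,0.1,0],7,0.1],
  [[1.8,0.1,0],7,0.1],
  [[1.8,0.1,0],7,0.1],
  [[1.8,0.1,0],7,0.1],
])

```text
clock: 39.95
tcp_pos: [0.4841, 0.0412, 0.1543]
orientation: [0.001, 0.87, 0.494, -0.001]
wrist_force: [-1.6, -5.3, 4.2]
finger_gap: 0.0195
```

```bash
python3 look.py 11
```

```text
clk 39.95 r,th 0.1468 0.402 yaw-th err 0.008 f [-5.4  1.3 -4.2] gap 0.0195
top mark [294. 183.] 3 0.0217 0.046
```

View pics/11.png

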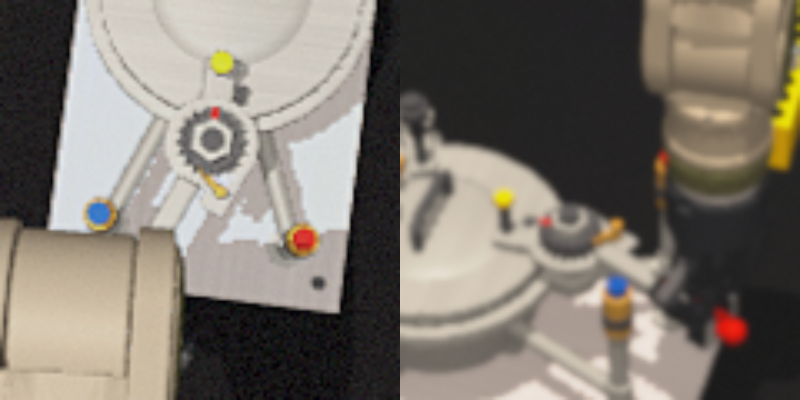

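apply_moves([
  [[0.2,0,0],1,0.1],
  [[0.4,0,0],1,0.1],
  [[0.4,0,0],1,0.1],
  [[0.4,0,0],1,0.1],
  [[0.1,0,0],0.5,0.1],
  [[-0.1,0,0],0,0.1],
  [[-0.1,0,0],0,0.5],
  [[-0.1,0,0],0,0.5],
  [[-0.1,0,0],0,0.5],
  [[-0.1,0,0],0,0.5],
])

```text
clock: 41.3
tcp_pos: [0.4835, 0.0412, 0.1541]
orientation: [-0.0, 0.869, 0.494, -0.0]
wrist_force: [-0.3, 0.6, -0.7]
finger_gap: 0.0426
```

```bash
python3 look.py 12
```

```text
clk 41.3 r,th 0.1473 0.4 yaw-th err 0.007 f [ 0.3 -0.6  0.7] gap 0.0426
top mark [294.2 183.2] 4 0.0213 0.021
```

Rise clear and back away (world −x) to see everything.

apply_moves([
  [[0,0,-1],0,0.5],
  [[0,0,-3],0,0.5],
  [[0,0,-6],0,0.5],
  [[0,0,-9],0,0.5],
  [[0,0,-12],0,0.5],
  [[-2,-1,-13],0,0.5],
  [[-4,-3,-13],0,0.5],
  [[-5,-5,-13],0,0.5],
  [[-5,-5,-13],0,0.5],
  [[-5,-5,-13],0,0.5],
])

```text
clock: 42.65
tcp_pos: [0.4158, 0.0235, 0.2849]
orientation: [0.001, 0.869, 0.494, 0.001]
wrist_force: [1.0, 0.3, 0.0]
finger_gap: 0.0428
```

```bash
python3 look.py 13; python3 - <<'E'
from h import *
from workcell import env
import pickle
d=pickle.load(open('cam0.pkl','rb'))
c=env.read_camera('top');cv2.imwrite('pics/14.png',c['pixels'][:,:,::-1])
for q in blobs(c,'yellow',(285,155,310,178),4):
    w=onz(c,q[0],.198)[:2]-S0;print('pin',q[0],np.hypot(*w),np.arctan2(w[1],w[0])-YAW)
for roi in((390,205,490,270),):
    print([ [b[0].tolist() for b in blobs(k,'yellow',roi,200)] for k in(d['top'],c)])
print([[b[0].tolist() for b in blobs(k,'blue',(100,225,140,260),10)] for k in(d['top'],c)])
for a,b in(((100,170),(150,210)),((100,220),(155,272))):
    A=d['top']['pixels'][a[1]:b[1],a[0]:b[0]].astype(int);B=c['pixels'][a[1]:b[1],a[0]:b[0]].astype(int);print(abs(A-B).mean())
E
```

```text
clk 42.65 r,th 0.2023 0.149 yaw-th err -0.244 f [ 0.8  0.7 -0. ] gap 0.0428
top mark [294.2 183.2] 4 0.0213 0.021
pin [296.3 168.4] 0.05530001888314793 -0.001272771359447672
[[[436.9, 237.3]], [[437.0, 237.3]]]
[[[120.6, 243.2]], [[120.7, 243.2]]]
5.442666666666667
5.0963869463869464
```

View pics/14.png

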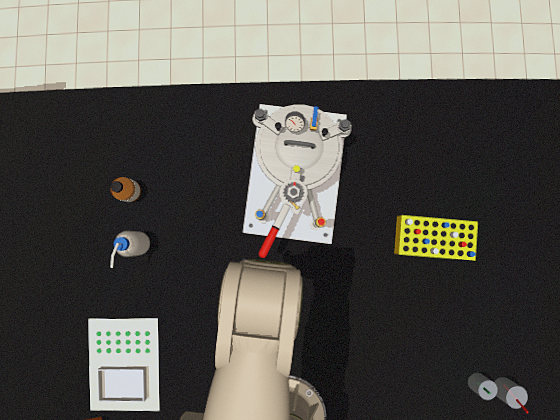

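View pics/13.png

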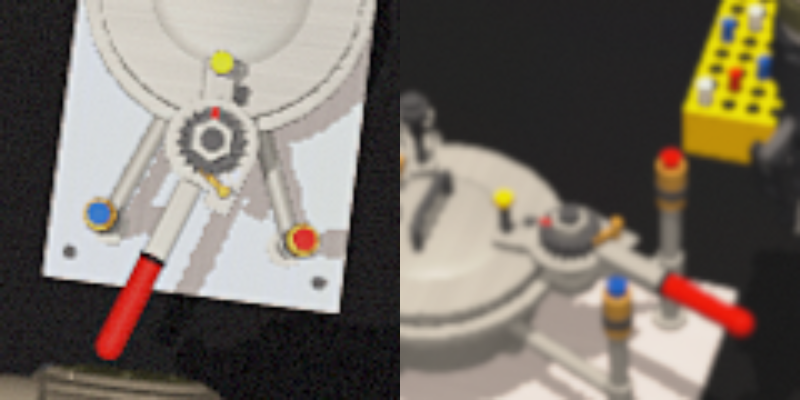

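```bash
python3 -c "
from workcell import env
print(env.hand_in(), env.get_state()['clock'])"
```

```text
the job is handed in; nothing more can be done
the job is handed in; nothing more can be done
```

The front clamp is closed against its stop block, its nut is tightened down, and the job was handed in at about 43 s of the 67 s allowed. The hand-in gives no verdict.

**How it was done**
- I pushed the clamp pin with the shut fingers from 1.51 rad in to the stop block.
- I then gripped the red handle at 20 N and worked it to and fro between the pipes in four forward strokes. The nut turned about 2.8 rad in all.
- I let go, raised the arm and backed it away.

**Last checks**
- **Clamp:** the pin measured at -0.001 rad, so the clamp is on its stop.
- **Nut:** the red mark pointed along +x (0.02 rad, give or take 0.05). It did not move while I swung the handle a further 0.45 rad.
- **Bystanders:** the rack and wash bottle showed no shift from the first picture, and the amber bottle's image patch showed none either.
- **Force:** the readings taken between moves never passed about 15 N, and the wrist force was about 1 N with the arm clear.

**What did not go as expected**
- **Stop not felt as rigid:** the force at the nut's stop rose to about 12 N and then fell as the handle slipped on, as if the pawl jumped a tooth. I took the nut to be hard down because the mark stood still at zero, not because I felt a hard stall.
- **Lost click:** one return swing fell short of its last tooth, which cost one ratchet step.
- **Handle pushed to its pipe stop:** early on I pressed the handle on to its limit at the blue-capped pipe, at about 12 N, to find out how stiffly the arm pushes.

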